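# Pin the drilling template onto the drawer-front jig and lock it

## Robot

A 6-joint arm with a two-finger parallel gripper is mounted at the origin on the work surface. World frame = base frame: x ahead of the robot, y to its left, z up, the work surface at z = 0. Lengths are in m, angles in rad, forces in N, time in s.
With the tool pointing down it reaches from about 0.375 to 0.975 m from the base axis. Payload 3.8 kg.
Tool frame: the origin (TCP) lies on the centre line of the jaws, within the pads' length; the fingertips stand 22 mm ahead of it and the grasp point (between the pads) lies 3 mm ahead of it; z points along the fingers, x is the direction in which the jaws open and shut, and the axes are right-handed (so a half turn about z gives the same grasp; the last joint's range is limited). The gripper opens to 85 mm and grips with 20 to 120 N. Pads are 22 mm wide; open, the fingers measure 114 mm over their backs; the gripper's body (76 mm by 85 mm) begins 54 mm behind the grasp point. The pads swing forward as they close: fully open they stand 13 mm farther back than shut.
Start: joints at [1.221, 0.264, 1.604, -0, 1.274, -0.037], TCP at [0.208, 0.642, 0.253] pointing down, gripper open.
Joint ranges: [-2.63, 2.63], [-0.94, 2.18], [0.31, 2.57], [-1.31, 4.45], [0, 2.66], [-2.55, 2.55]. Speed limits (rad/s): [2.57, 2.57, 3.14, 3.14, 3.14, 3.14].

## Interface

Orientations are given as a rotation vector (axis times angle).
In Python, from workcell import bot, viewer gives the robot as it stands.
- The arm moves only by the tool move_arm, never from a script. Its argument "series" is text: rows parted by semicolons, each of 7 numbers parted by spaces: the turn, a rotation vector about the tool's x, y, z scaled (see below), then the shift along the tool's x, y, z scaled (see below), then the opening, from -1 (shut) to 1 (fully open). A call has exactly 8 rows; each row is the pose to reach, as a shift and turn from the pose commanded when the call began, along the tool's axes at that moment; what a row does not reach only later rows make up. The controller multiplies each number of a shift by 100 mm and each number of a turn by 120 degrees. A row lasts 1/10 s, in which the tool goes at most 50 mm and 8.59 degrees, less where a joint would pass 70% of its speed; a pose out of reach is approached as far as the arm can. A call with a number of a shift or a turn outside -1 to 1 is refused whole. A call with a gripper value outside its range is refused whole. The fingers move at their own pace and stop on an object; "squeeze" is the grip in N (left out, the last holds). Time passes only in rows, so rows that repeat a pose let the fingers close, or fill a call up. It gives the time, the measured TCP pose, the force and the opening at its end, in the units of the state.
- bot.read_state(): the state, without advancing time (a new reading comes with each control period).
- viewer.read_camera(name): name is "side" or "top"; returns a dict with "pixels" (384x512x3 uint8, red, green, blue), "K" (3x3 intrinsics, pixels), "dist" ([k1, k2, p1, p2, k3] as OpenCV has them; the pictures are not rectified), "world_to_cam" (4x4, takes a point from world to camera coordinates). Camera axes: x right, y up, looking along -z (the intrinsics and any distortion apply to the point x, -y, -z); pixel columns grow to the right and rows downward; lengths in m; the calibration is good to about 2 mm. A picture is of the moment at which its call begins. There is no depth.
- bot.finish_job(): hands the job in, once; it reports no verdict.
The state is a dict: "time": time; "q": joint angles; "joint_vel": joint speeds; "joint_torque": joint torques, N m; "tool_pos": TCP position; "tcp_rot": TCP orientation; "wrist_force": force on the tool from outside, world axes, zero at the start; "torque": the same for the moment, N m; "width": opening from 0.0 (shut) to 1.0 (fully open).
Only numpy, scipy, OpenCV 4.12 (cv2) and the standard library are available. Lean on these libraries where they do the work, as an engineer would, in place of code of your own. Each camera call takes 0.05 s, during which the arm holds its last target.

## Task

Get the drawer front ready for drilling: pick up the plywood drilling template by its batten and lower it over the two steel pins of the jig, keeping hold of it until it is down, so that it lies flush on the walnut panel. Then swing the metal hold-down arm round over the template until it is against its stop. Leave the tools and the other things on the bench where they are.

Things in the scene. Friction and masses are not known exactly. Their poses are not given: they have to be found in the camera images.
- template_grip (a point): Loose drilling template: plywood board 120 x 180 x 18 mm (0.35 to 0.6 kg), lying on the bench, with an upright wooden batten (24 mm wide, 90 long, 46 high) along its middle to hold it by. This point: the batten's centre, over the board's centre, 41 mm above its underside. x across the batten (120 mm side), y along it (180 mm side), z up. Half a turn about z changes nothing: either way is right.
- template_hole_a (a point): Centre, at the underside, of one of the two round 17 mm holes through the template board: 30 mm to -x and 65 mm to -y from the board's centre, in the template's axes.
- template_hole_b (a point): The same of the other hole: 30 mm to +x and 65 mm to +y from the board's centre (diagonally opposite).
- jig_seat (a point): Fixed jig: a plywood base (150 x 220 x 18 mm, a 64 mm wide tongue to +x) carries a walnut panel (120 x 180 x 18 mm) with two steel pins. This point: centre of the panel's top, 36 mm above the bench. x along the 120 mm side towards the hold-down arm's post, y along the 180 mm side, z up. The flush template covers the panel, batten along y, template_grip 41 mm above this point.
- pin_a (a point): Top of one pin: 14 mm diameter, 30 mm tall above the panel, its upper 10 mm tapering like a bullet to 6 mm. It stands 30 mm to -x and 65 mm to -y from jig_seat, in the jig's axes.
- pin_b (a point): Top of the other pin, the same, 30 mm to +x and 65 mm to +y from jig_seat.
- holdarm (a joint): Angle (rad) of the flat metal hold-down arm about its post on the jig. 0: it points to the jig's -x, over the template's place, against its stop (a thin steel pin). It grows to 2.1 as the arm swings away, clockwise seen from above, to the jig's +y; above 1.3 it is clear of the template. Friction (0.08 N m) holds it where it is left.
- holdarm_pivot (a point): The hold-down arm's pivot axis at the arm's underside, 110 mm to the jig's +x from jig_seat, 57 mm above the bench; fixed to the jig. The arm is a flat bar 20 mm wide, 10 mm thick, reaching 77 mm from the pivot; its underside passes 3 mm over the flush template, so it closes only when the template is down.
- holdarm_peg (a point): On the axis of the upright black round peg of the hold-down arm (18 mm diameter, from 67 to 112 mm above the bench), 65 mm from the pivot axis; this point is 91 mm above the bench. It moves with the arm; the arm points from the pivot along this frame's -x.
- chisel: Bystander: chisel, about 210 mm long, lying between the jig and the template; origin under its middle.
- mallet: Bystander: wooden mallet, 260 mm long, 70 mm high, towards the far side.
- square: Bystander: try square, 140 x 185 mm, flat, towards the far side.
- glue: Bystander: yellow glue bottle, 60 mm diameter, 170 mm tall, towards the far left.
- plane: Bystander: hand plane, 160 mm long, 62 mm high, on the left.
- offcut: Bystander: pine offcut, 160 x 60 x 20 mm, on the right.
There are look-alikes about, which are no part of the job. Leave any black look-alike of the part that bears template_grip alone.

How it is judged:
By the outcome, as a careful person would: the job done as asked, in the order asked, and still so for the second after the job is handed in, with the robot touching nothing.
It also fails if it takes over 54 s, if anything falls off the work surface, if the arm or the gripper's body presses on something with over 40 N, if the wrist force passes 120 N, or if a joint passes its speed limit or range.

## Working session

There is one attempt and no reset: what is moved stays moved. The work goes in short steps, Python scripts to look and compute and a tool call to move; the robot and the scene stay as the last step left them, time stands still between calls to the robot, and variables do not carry over. Pictures are saved under pics/ and viewed, and the job is handed in when it is done.

Besides the shell and the picture viewer there is one more tool, called after "Request:" as name(argument=value, ...) on one line, values as JSON. move_arm: Moves the arm, as the interface text tells. Its arguments: {"type":"object","properties":{"series":{"type":"string"},"squeeze":{"type":"number"}},"required":["series"]}

```bash
ls; mkdir -p pics; python3 - <<'E'
from workcell import bot, viewer
import cv2
print(bot.read_state())
for n in("side","top"):
    c=viewer.read_camera(n)
    cv2.imwrite(f"pics/{n}0.png",c["pixels"][:,:,::-1])
    import pickle; pickle.dump(c,open(f"pics/{n}0.pkl","wb"))
    print(c["K"],c["dist"],c["world_to_cam"])
E
```

```text
pics
{'time': 0.0, 'q': array([ 1.22109144e+00,  2.64786326e-01,  1.60536232e+00,  4.52112095e-05,
        1.27368987e+00, -3.69149188e-02]), 'joint_vel': array([ 0.0001222 ,  0.00071448, -0.00097754,  0.00012938, -0.00237375,
       -0.00281638]), 'joint_torque': array([-4.12355257e-04, -5.15115380e+01, -3.67317903e+01,  3.90937203e-05,
        1.32040426e-02, -1.26519527e-05]), 'tool_pos': array([0.2074747 , 0.64161689, 0.25194592]), 'tcp_rot': array([ 2.5393636 ,  1.84758748, -0.00296402]), 'wrist_force': array([-0.22687999,  0.10036767, -0.26931525]), 'torque': array([ 3.24867193e-02, -5.21651379e-05, -1.20407181e-02]), 'width': 0.9978012335982833}
[[359.84485534   0.         252.34472233]
 [  0.         359.84485534 188.51257435]
 [  0.           0.           1.        ]] [-0.06762723  0.          0.          0.          0.        ] [[ 0.93342678 -0.35867389 -0.00821478 -0.49632281]
 [ 0.21743033  0.54733933  0.80817307 -0.18391419]
 [-0.2853743  -0.75615653  0.58888777 -1.11656613]
 [ 0.          0.          0.          1.        ]]
[[448.95936094   0.         256.54204562]
 [  0.         448.95936094 186.04315646]
 [  0.           0.           1.        ]] [0.03047544 0.         0.         0.         0.        ] [[ 0.02904661 -0.99937168  0.02031128 -0.0332615 ]
 [ 0.98955625  0.03161963  0.1406365  -0.50904588]
 [-0.14119037  0.01601414  0.98985293 -1.31441384]
 [ 0.          0.          0.          1.        ]]
```

View pics/side0.png

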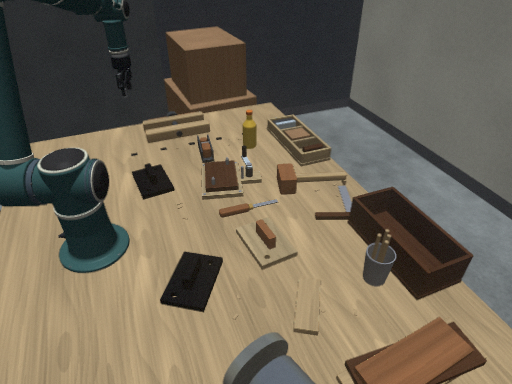

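View pics/top0.png

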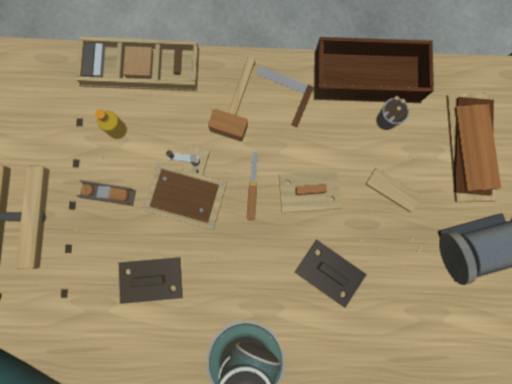

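The side view shows the plywood template at about (266,240), the walnut jig at (222,178) and two black look-alikes. In the top view the template is at (310,192), the jig at (186,195) and the hold-down arm at (183,157), with its peg at about (170,154). I'll enlarge these next.

```bash
python3 - <<'E'
import pickle,cv2,numpy as np
t=pickle.load(open("pics/top0.pkl","rb"))["pixels"][:,:,::-1]
s=pickle.load(open("pics/side0.pkl","rb"))["pixels"][:,:,::-1]
cv2.imwrite("pics/t_jig.png",cv2.resize(t[140:235,140:235],None,fx=6,fy=6,interpolation=cv2.INTER_CUBIC))
cv2.imwrite("pics/t_tem.png",cv2.resize(t[165:220,270:350],None,fx=9,fy=9,interpolation=cv2.INTER_CUBIC))
cv2.imwrite("pics/s_jig.png",cv2.resize(s[140:205,190:270],None,fx=9,fy=9,interpolation=cv2.INTER_CUBIC))
cv2.imwrite("pics/s_tem.png",cv2.resize(s[205:275,225:305],None,fx=8,fy=8,interpolation=cv2.INTER_CUBIC))
E
```

```text
(no output)
```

View pics/t_jig.png

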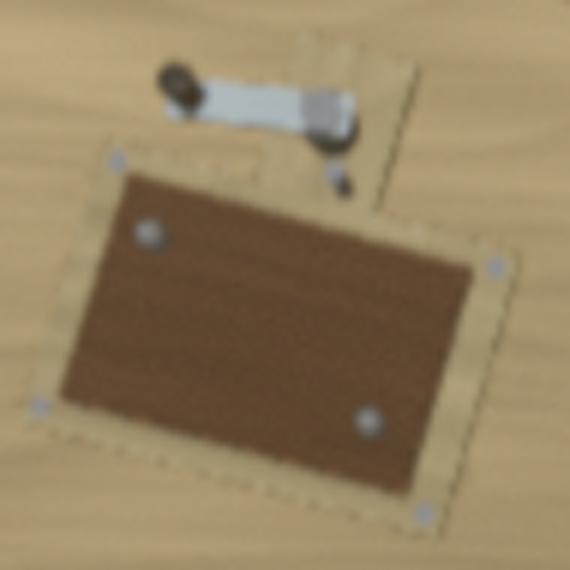

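View pics/t_tem.png

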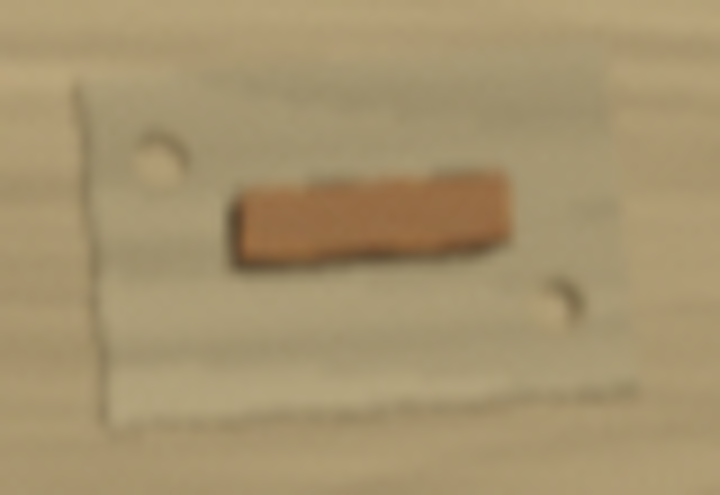

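View pics/s_jig.png

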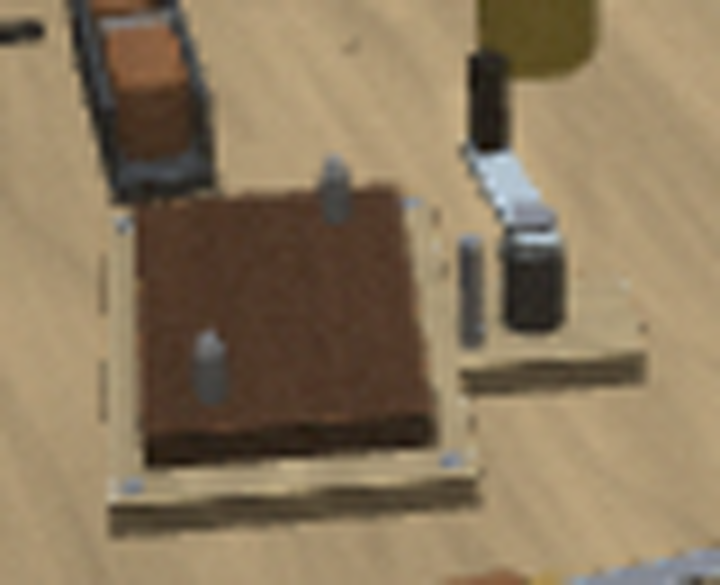

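View pics/s_tem.png

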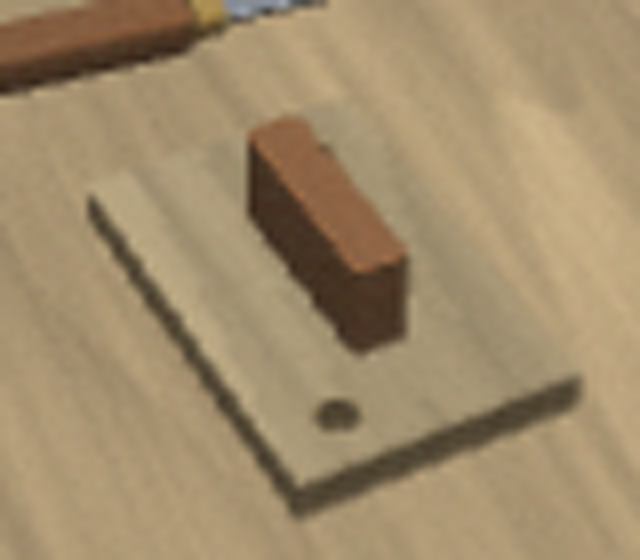

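```bash
cat > h.py <<'E'
import numpy as np,cv2,pickle
def ray(c,uv):
    uv=np.array(uv,float).reshape(-1,1,2)
    n=cv2.undistortPoints(uv,c["K"],np.array(c["dist"],float)).reshape(-1,2)
    W=np.array(c["world_to_cam"]);R=W[:3,:3];t=W[:3,3]
    d=np.c_[n[:,0],-n[:,1],-np.ones(len(n))]@R
    return -R.T@t,d/np.linalg.norm(d,axis=1)[:,None]
def plane(c,uv,z):
    o,d=ray(c,uv); return o+d*((z-o[2])/d[:,2])[:,None]
def two(c1,u1,c2,u2):
    o1,d1=ray(c1,u1);o2,d2=ray(c2,u2);d1=d1[0];d2=d2[0]
    A=np.c_[d1,-d2];s=np.linalg.lstsq(A,o2-o1,rcond=None)[0]
    p=o1+s[0]*d1;q=o2+s[1]*d2
    return (p+q)/2,np.linalg.norm(p-q)
def proj(c,P):
    P=np.array(P,float).reshape(-1,3);W=np.array(c["world_to_cam"])
    X=P@W[:3,:3].T+W[:3,3]; X=X*[1,-1,-1]
    return cv2.projectPoints(X,np.zeros(3),np.zeros(3),c["K"],np.array(c["dist"],float))[0].reshape(-1,2)
def un(p,f,x0,y0): return (np.array(p,float)+.5)/f-.5+[x0,y0]
def mask(c,lo,hi,box):
    h=cv2.cvtColor(c["pixels"],cv2.COLOR_RGB2HSV)
    m=cv2.inRange(h,np.array(lo),np.array(hi));k=np.zeros_like(m);x0,y0,x1,y1=box;k[y0:y1,x0:x1]=m[y0:y1,x0:x1]
    n,l,st,_=cv2.connectedComponentsWithStats(k)
    i=1+np.argmax(st[1:,4]);return (l==i).astype(np.uint8)*255
def rect(c,m,z):
    # min-area rectangle of the mask boundary on the plane z, in mm
    cs=max(cv2.findContours(m,cv2.RETR_EXTERNAL,cv2.CHAIN_APPROX_NONE)[0],key=len)
    P=plane(c,cs.reshape(-1,2),z)[:,:2]*1000
    return cv2.minAreaRect(P.astype(np.float32))
E
python3 - <<'E'
from h import *
t=pickle.load(open("pics/top0.pkl","rb"));s=pickle.load(open("pics/side0.pkl","rb"))
hs=cv2.cvtColor(t["pixels"],cv2.COLOR_RGB2HSV)
for p in [(310,189),(186,195),(290,200),(200,185)]: print(p,hs[p[1],p[0]],t["pixels"][p[1],p[0]])
m=mask(t,(5,100,110),(15,255,255),(285,175,340,205));r=rect(t,m,.064);print("batten",r,m.sum()/255)
m=mask(t,(5,90,40),(16,255,125),(140,160,232,232));r=rect(t,m,.036);print("panel",r,m.sum()/255)
print("holes top", plane(t,[un((163,160),9,270,165),un((560,303),9,270,165)],.018))
print("hole a side", plane(s,[un((337,413),8,225,205)],.018))
# template board corners, side view
print("tem corners side z18",plane(s,[un(p,8,225,205) for p in [(92,195),(298,485),(578,378),(350,95)]],.018))
print("tem corners top z18",plane(t,[un(p,9,270,165) for p in [(78,80),(103,425),(632,390)]],.018))
# pins base-top
for nm,pt,ps in [("b",(150,230),(336,160)),("a",(369,418),(209,334))]:
    print("pin",nm,two(t,[un(pt,6,140,140)],s,[un(ps,9,190,140)]),plane(t,[un(pt,6,140,140)],.062))
# panel corners
print("panel c top",plane(t,[un(p,6,140,140) for p in [(128,172),(472,268),(410,495),(62,397)]],.036))
print("panel c side",plane(s,[un(p,9,190,140) for p in [(398,186),(435,412),(145,430),(138,205)]],.036))
print("peg top",two(t,[un((178,80),6,140,140)],s,[un((488,55),9,190,140)]), "peg z112",plane(t,[un((178,80),6,140,140)],.112))
print("pivot z67",plane(t,[un((326,108),6,140,140)],.07),plane(s,[un((530,215),9,190,140)],.07))
E
```

```text
(310, 189) [ 14 139 149] [149 107  68]
(186, 195) [ 14 125  94] [94 69 48]
(290, 200) [ 21  76 172] [172 157 121]
(200, 185) [ 15 129  97] [97 72 48]
batten ((502.5166931152344, -178.1475830078125), (22.345500946044922, 84.61247253417969), 5.651595592498779) 212.0
panel ((475.5796813964844, 198.28318786621094), (176.35250854492188, 116.97078704833984), 76.37403869628906) 2220.0
holes top [[ 0.52692676 -0.11281816  0.018     ]
 [ 0.48230371 -0.24820034  0.018     ]]
hole a side [[ 0.48245135 -0.24642516  0.018     ]]
tem corners side z18 [[ 0.43696942 -0.10125986  0.018     ]
 [ 0.45585852 -0.27357469  0.018     ]
 [ 0.57288355 -0.2632413   0.018     ]
 [ 0.55735294 -0.0825681   0.018     ]]
tem corners top z18 [[ 0.55354193 -0.08331436  0.018     ]
 [ 0.43612929 -0.09434451  0.018     ]
 [ 0.4535282  -0.27267776  0.018     ]]
pin b (array([0.52131862, 0.25259913, 0.06807239]), np.float64(0.001213143954784616)) [[0.52165699 0.25387151 0.062     ]]
pin a (array([0.43236364, 0.1418733 , 0.06837337]), np.float64(0.0007144008772962003)) [[0.43256266 0.14261057 0.062     ]]
panel c top [[0.5547286  0.27147057 0.036     ]
 [0.51163317 0.09746261 0.036     ]
 [0.39729223 0.12336931 0.036     ]
 [0.44063663 0.29724224 0.036     ]]
panel c side [[0.55577008 0.27184762 0.036     ]
 [0.51376419 0.10003784 0.036     ]
 [0.40047114 0.13161957 0.036     ]
 [0.44234399 0.29995571 0.036     ]]
peg top (array([0.58637645, 0.23428807, 0.11630403]), np.float64(0.0016048652098909141)) peg z112 [[0.58649313 0.23524595 0.112     ]]
pivot z67 [[0.58384919 0.16989561 0.07      ]] [[0.58390017 0.17575054 0.07      ]]
```

Request:
move_arm(series="0 0 0 -0.125 0.096 0 0.2; 0 0 0 -0.25 0.193 0 0.2; 0 0 0 -0.375 0.289 0 0.2; 0 0 0 -0.5 0.385 0 0.2; 0 0 0 -0.625 0.481 0 0.2; 0 0 0 -0.75 0.578 0 0.2; 0 0 0 -0.875 0.674 0 0.2; 0 0 0 -1 0.77 0 0.2")

```text
time: 0.9
tool_pos: [0.2507, 0.5221, 0.2534]
tcp_rot: [-2.54, -1.848, -0.0]
wrist_force: [0.9, 0.2, 0.1]
width: 0.598
```

Request:
move_arm(series="0 0 0 -0.125 0.096 0 0.2; 0 0 0 -0.25 0.193 0 0.2; 0 0 0 -0.375 0.289 0 0.2; 0 0 0 -0.5 0.385 0 0.2; 0 0 0 -0.625 0.481 0 0.2; 0 0 0 -0.75 0.578 0 0.2; 0 0 0 -0.875 0.674 0 0.2; 0 0 0 -1 0.77 0 0.2")

```text
time: 1.7
tool_pos: [0.2931, 0.4033, 0.2533]
tcp_rot: [2.54, 1.848, 0.0]
wrist_force: [-0.2, -0.4, 0.9]
width: 0.598
```

Request:
move_arm(series="0 0 0 -0.125 0.096 0 0.2; 0 0 0 -0.25 0.193 0 0.2; 0 0 0 -0.375 0.289 0 0.2; 0 0 0 -0.5 0.385 0 0.2; 0 0 0 -0.625 0.481 0 0.2; 0 0 0 -0.75 0.578 0 0.2; 0 0 0 -0.875 0.674 0 0.2; 0 0 0 -1 0.77 0 0.2")

```text
time: 2.5
tool_pos: [0.3355, 0.2845, 0.2533]
tcp_rot: [2.54, 1.848, 0.0]
wrist_force: [0.4, -0.2, -0.1]
width: 0.598
```

Request:
move_arm(series="0 0 0 -0.125 0.096 0 0.2; 0 0 0 -0.25 0.193 0 0.2; 0 0 0 -0.375 0.289 0 0.2; 0 0 0 -0.5 0.385 0 0.2; 0 0 0 -0.625 0.481 0 0.2; 0 0 0 -0.75 0.578 0 0.2; 0 0 0 -0.875 0.674 0 0.2; 0 0 0 -1 0.77 0 0.2")

```text
time: 3.3
tool_pos: [0.3778, 0.1657, 0.2533]
tcp_rot: [2.54, 1.848, 0.0]
wrist_force: [0.3, 1.4, 0.2]
width: 0.599
```

Request:
move_arm(series="0 0 0 -0.125 0.096 0 0.2; 0 0 0 -0.25 0.193 0 0.2; 0 0 0 -0.375 0.289 0 0.2; 0 0 0 -0.5 0.385 0 0.2; 0 0 0 -0.625 0.481 0 0.2; 0 0 0 -0.75 0.578 0 0.2; 0 0 0 -0.875 0.674 0 0.2; 0 0 0 -1 0.77 0 0.2")

```text
time: 4.1
tool_pos: [0.4201, 0.0468, 0.2533]
tcp_rot: [2.54, 1.848, 0.0]
wrist_force: [-0.4, 1.0, -0.4]
width: 0.601
```

Request:
move_arm(series="0 0 0 -0.125 0.096 0 0.2; 0 0 0 -0.25 0.193 0 0.2; 0 0 0 -0.375 0.289 0 0.2; 0 0 0 -0.5 0.385 0 0.2; 0 0 0 -0.625 0.481 0 0.2; 0 0 0 -0.75 0.578 0 0.2; 0 0 0 -0.875 0.674 0 0.2; 0 0 0 -1 0.77 0 0.2")

```text
time: 4.9
tool_pos: [0.4625, -0.072, 0.2533]
tcp_rot: [2.54, 1.848, 0.0]
wrist_force: [0.5, -0.8, 0.9]
width: 0.601
```

Request:
move_arm(series="0 0 0.069 -0.112 0.09 0.125 0.2; 0 0 0.139 -0.223 0.18 0.25 0.2; 0 0 0.208 -0.335 0.269 0.375 0.2; 0 0 0.277 -0.447 0.359 0.5 0.2; 0 0 0.346 -0.558 0.449 0.625 0.2; 0 0 0.416 -0.67 0.539 0.75 0.2; 0 0 0.485 -0.781 0.628 0.875 0.2; 0 0 0.554 -0.893 0.718 1 0.2")

```text
time: 5.7
tool_pos: [0.5035, -0.1791, 0.1528]
tcp_rot: [-3.138, -0.144, -0.0]
wrist_force: [0.5, 0.1, -0.3]
width: 0.603
```

```bash
python3 - <<'E'
from h import *
from workcell import bot, viewer
s=bot.read_state();print(s["tool_pos"],s["tcp_rot"],2*np.degrees(np.arctan2(s["tcp_rot"][1],s["tcp_rot"][0])))
c=viewer.read_camera("side");t=viewer.read_camera("top")
o=np.hstack([cv2.resize(c["pixels"][180:280,210:310],None,fx=4,fy=4,interpolation=2),cv2.resize(t["pixels"][140:240,260:360],None,fx=4,fy=4,interpolation=2)])
cv2.imwrite("pics/app1.png",o[:,:,::-1])
E
```

```text
[ 0.50346994 -0.17905938  0.1527655 ] [-3.13827785e+00 -1.43978239e-01 -7.11807541e-05] -354.7464403161784
```

View pics/app1.png

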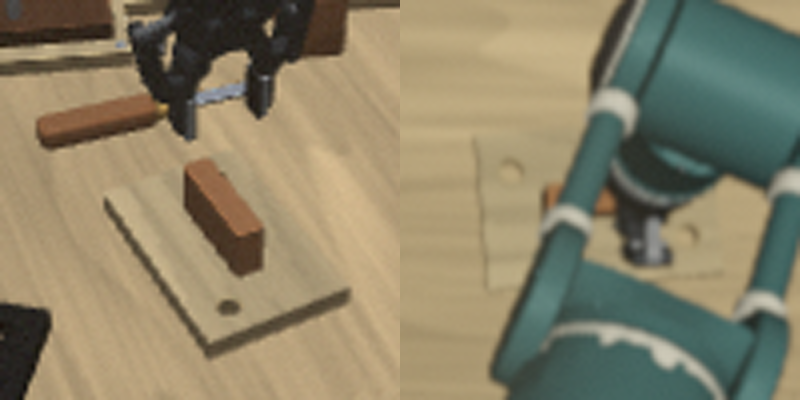

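The gripper is above the batten, with the fingers either side of it, at about (215,100) in the enlarged side view. The template is at (225,260) and undisturbed. Next I lower it.

Request:
move_arm(series="0 0 0 0 0 0.125 0.2; 0 0 0 0 0 0.25 0.2; 0 0 0 0 0 0.375 0.2; 0 0 0 0 0 0.5 0.2; 0 0 0 0 0 0.625 0.2; 0 0 0 0 0 0.75 0.2; 0 0 0 0 0 0.875 0.2; 0 0 0 0 0 1 0.2")

```text
time: 6.6
tool_pos: [0.5035, -0.1778, 0.0522]
tcp_rot: [-3.138, -0.154, 0.0]
wrist_force: [0.4, -0.5, 0.5]
width: 0.6
```

```bash
python3 - <<'E'
from h import *
from workcell import bot, viewer
c=viewer.read_camera("side")
cv2.imwrite("pics/app2.png",cv2.resize(c["pixels"][180:280,210:310],None,fx=5,fy=5,interpolation=2)[:,:,::-1])
E
```

```text
(no output)
```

View pics/app2.png

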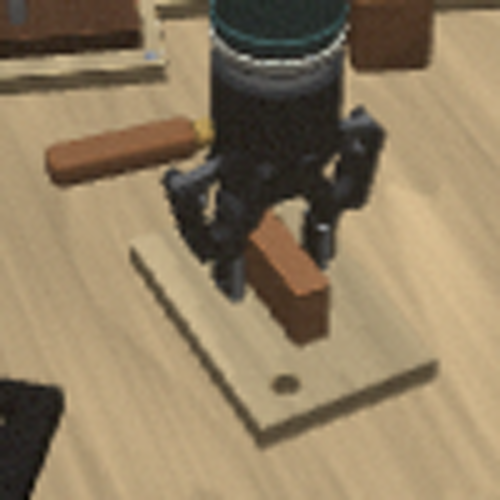

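The fingers straddle the batten, at (232,280) and (318,240) in the crop. Next I close.

Request:
move_arm(series="0 0 0 0 0 0.06 0.2; 0 0 0 0 0 0.06 -1; 0 0 0 0 0 0.06 -1; 0 0 0 0 0 0.06 -1; 0 0 0 0 0 0.06 -1; 0 0 0 0 0 0.06 -1; 0 0 0 0 0 0.06 -1; 0 0 0 0 0 0.06 -1", squeeze=80)

```text
time: 7.45
tool_pos: [0.5041, -0.1781, 0.0478]
tcp_rot: [3.137, 0.153, 0.002]
wrist_force: [3.0, 0.2, 1.0]
width: 0.274
```

Request:
move_arm(series="0 0 0 0 0 -0.05 -1; 0 0 0 0 0 -0.1 -1; 0 0 0 0 0 -0.25 -1; 0 0 0 0 0 -0.4 -1; 0 0 0 0 0 -0.55 -1; 0 0 0 0 0 -0.7 -1; 0 0 0 0 0 -0.85 -1; 0 0 0 0 0 -1 -1")

```text
time: 8.25
tool_pos: [0.5036, -0.1779, 0.1489]
tcp_rot: [3.138, 0.153, 0.001]
wrist_force: [0.3, -0.7, -5.0]
width: 0.269
```

```bash
python3 - <<'E'
from h import *
from workcell import bot, viewer
s=bot.read_state();print(s["tool_pos"],s["tcp_rot"],s["wrist_force"],s["torque"])
c=viewer.read_camera("side")
cv2.imwrite("pics/lift.png",cv2.resize(c["pixels"][120:280,190:350],None,fx=3.5,fy=3.5,interpolation=2)[:,:,::-1])
E
```

```text
[ 0.50356502 -0.1779232   0.14893131] [3.13753623e+00 1.53359647e-01 9.33951386e-04] [ 0.33091036 -0.70612234 -5.01255339] [ 0.02239691 -0.0546798   0.00503289]
```

View pics/lift.png

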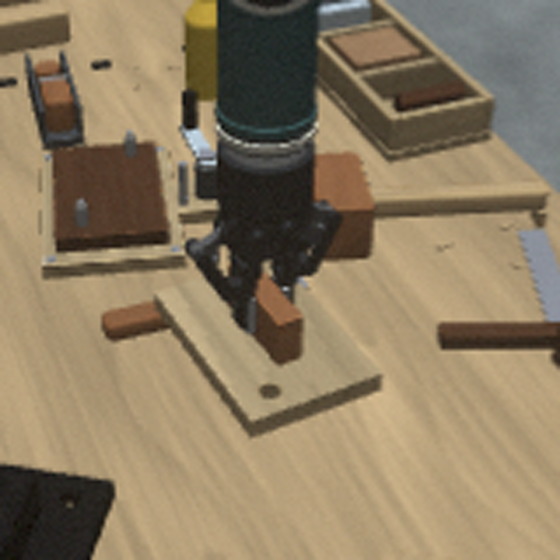

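Request:
move_arm(series="0 0 0 0 -0.06 0 -1; 0 0 0 0.005 -0.18 0 -1; 0 0 0 0.01 -0.31 0 -1; 0 0 0 0.013 -0.45 0 -1; 0 0 0 0.016 -0.59 0 -1; 0 0 0 0.019 -0.73 0 -1; 0 0 0 0.022 -0.87 0 -1; 0 0 0 0.025 -1 0 -1")

```text
time: 9.1
tool_pos: [0.4961, -0.0767, 0.1473]
tcp_rot: [-3.138, -0.154, -0.0]
wrist_force: [0.1, -0.1, -5.2]
width: 0.27
```

Request:
move_arm(series="0 0 0 0.003 -0.125 0 -1; 0 0 0 0.006 -0.25 0 -1; 0 0 0 0.009 -0.375 0 -1; 0 0 0 0.012 -0.5 0 -1; 0 0 0 0.015 -0.625 0 -1; 0 0 0 0.018 -0.75 0 -1; 0 0 0 0.022 -0.875 0 -1; 0 0 0 0.025 -1 0 -1")

```text
time: 9.9
tool_pos: [0.4889, 0.0227, 0.1473]
tcp_rot: [-3.138, -0.153, 0.0]
wrist_force: [0.1, 0.1, -4.4]
width: 0.275
```

Request:
move_arm(series="0 0 0 0.003 -0.125 0 -1; 0 0 0 0.006 -0.25 0 -1; 0 0 0 0.009 -0.375 0 -1; 0 0 0 0.012 -0.5 0 -1; 0 0 0 0.015 -0.625 0 -1; 0 0 0 0.018 -0.75 0 -1; 0 0 0 0.022 -0.875 0 -1; 0 0 0 0.025 -1 0 -1")

```text
time: 10.7
tool_pos: [0.4816, 0.1225, 0.1473]
tcp_rot: [3.138, 0.153, -0.0]
wrist_force: [0.9, 0.1, -4.1]
width: 0.27
```

Request:
move_arm(series="0 0 0.02 0.003 -0.12 0 -1; 0 0 0.045 0.006 -0.24 0 -1; 0 0 0.07 0.009 -0.36 0 -1; 0 0 0.095 0.012 -0.48 0 -1; 0 0 0.12 0.016 -0.59 0 -1; 0 0 0.14 0.02 -0.68 0 -1; 0 0 0.155 0.022 -0.74 0 -1; 0 0 0.162 0.022 -0.767 0 -1")

```text
time: 11.5
tool_pos: [0.4763, 0.199, 0.1472]
tcp_rot: [-3.119, 0.379, 0.0]
wrist_force: [-0.9, -0.1, -4.6]
width: 0.269
```

```bash
python3 - <<'E'
from h import *
from workcell import bot, viewer
c=viewer.read_camera("side");t=viewer.read_camera("top")
s=bot.read_state();print(s["tool_pos"],s["tcp_rot"],2*np.degrees(np.arctan2(s["tcp_rot"][1],s["tcp_rot"][0])))
pickle.dump((c,t,s),open("pics/hov1.pkl","wb"))
o=np.hstack([cv2.resize(c["pixels"][100:220,170:290],None,fx=3.3,fy=3.3,interpolation=2),cv2.resize(t["pixels"][130:250,120:240],None,fx=3.3,fy=3.3,interpolation=2)])
cv2.imwrite("pics/hov1.png",o[:,:,::-1])
E
```

```text
[0.47628176 0.19854981 0.14722126] [ 3.11880300e+00 -3.77161357e-01 -1.47239039e-04] -13.79075588959745
```

View pics/hov1.png

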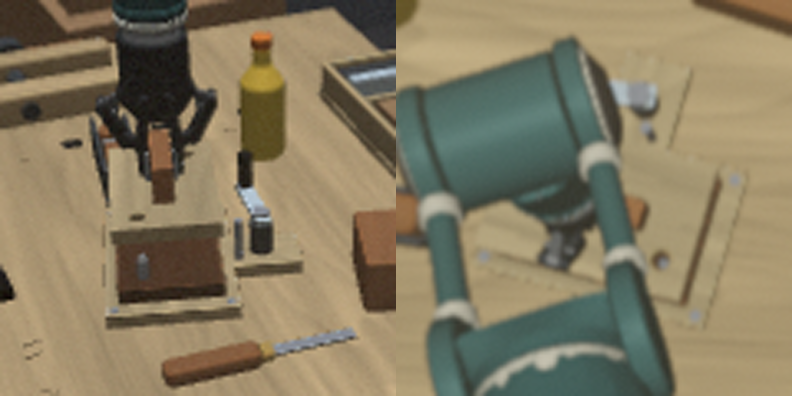

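The template is held level above the panel. The top view shows a pin through hole A at about (662,260), and the side view shows the near edge and hole A at about (138,217). I'll enlarge both to measure the alignment.

```bash
python3 - <<'E'
from h import *
c,t,s=pickle.load(open("pics/hov1.pkl","rb"))
cv2.imwrite("pics/hov1s.png",cv2.resize(c["pixels"][135:205,195:250],None,fx=10,fy=8,interpolation=2)[:,:,::-1])
cv2.imwrite("pics/hov1t.png",cv2.resize(t["pixels"][180:235,180:240],None,fx=10,fy=10,interpolation=2)[:,:,::-1])
E
```

```text
(no output)
```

View pics/hov1s.png

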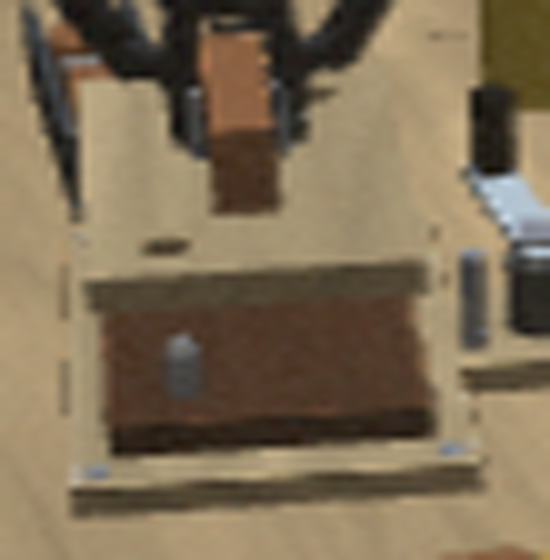

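View pics/hov1t.png

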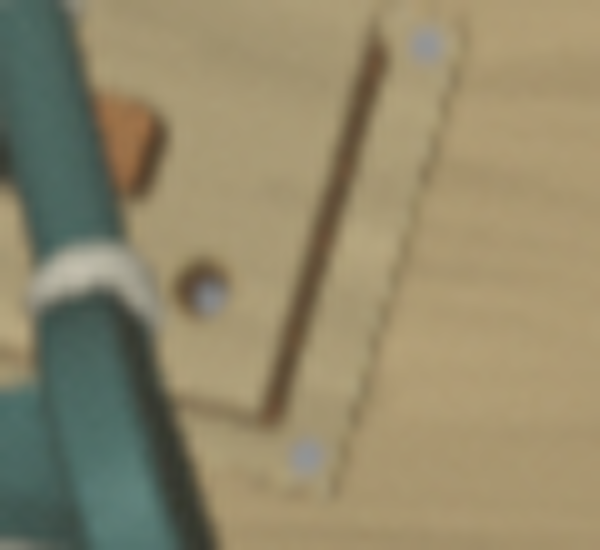

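```bash
python3 - <<'E'
from h import *
c,t,s=pickle.load(open("pics/hov1.pkl","rb"))
z=.1177
T=lambda p:un(p,10,180,180)
S=lambda p:(np.array(p,float)+.5)/[10,8]-.5+[195,135]
hole=plane(t,[T((204,288))],z)[0];print("hole a top",hole)
print("hole a side",plane(c,[S((166,246))],z)[0])
cor=plane(t,[T((268,418)),T((375,35))],z);print("edge pts top",cor,np.degrees(np.arctan2(*(cor[1]-cor[0])[[1,0]])))
cs=plane(c,[S((82,278)),S((428,262))],z);print("corner side",cs,np.linalg.norm(cs[1]-cs[0]),np.degrees(np.arctan2(*(cs[1]-cs[0])[[1,0]])))
# panel in the same pics
print("panel side near",plane(c,[S((105,425)),S((436,405))],.036))
a=np.radians(-13.8);R=np.array([[np.cos(a),-np.sin(a)],[np.sin(a),np.cos(a)]])
for l,o in[("pin/hole a",(-.03,-.065)),("corner -x-y",(-.06,-.09)),("corner +x-y",(.06,-.09)),("b",(.03,.065))]:
    print(l,"from seat",np.array([.4765,.198])+R@o,"from tcp",s["tool_pos"][:2]+R@o)
print("pin a side base",plane(c,[S((184,395))],.036), "pin tip side",plane(c,[S((184,336))],.066),"tip top",plane(t,[T((211,296))],.066))
E
```

```text
hole a top [0.43016865 0.13999506 0.1177    ]
hole a side [0.43042926 0.14187808 0.1177    ]
edge pts top [[0.39442458 0.12051392 0.1177    ]
 [0.5031836  0.09526571 0.1177    ]] -13.069606330449712
corner side [[0.3959596  0.12762502 0.1177    ]
 [0.51268122 0.09479894 0.1177    ]] 0.12124968905272317 -15.707781399449164
panel side near [[0.39780434 0.13031495 0.036     ]
 [0.51495571 0.10055246 0.036     ]]
pin/hole a from seat [0.4318613  0.14203228] from tcp [0.43164306 0.14258209]
corner -x-y from seat [0.39676393 0.12490992] from tcp [0.3965457  0.12545974]
corner +x-y from seat [0.51330005 0.09628591] from tcp [0.51308181 0.09683572]
b from seat [0.5211387  0.25396772] from tcp [0.52092047 0.25451754]
pin a side base [[0.43110867 0.14243033 0.036     ]] pin tip side [[0.43429637 0.14570132 0.066     ]] tip top [[0.43246987 0.1434581  0.066     ]]
```

Request:
move_arm(series="0 0 0 0 -0.01 0.04 -1; 0 0 0 0.01 -0.02 0.08 -1; 0 0 0 0.013 -0.029 0.12 -1; 0 0 0 0.013 -0.029 0.16 -1; 0 0 0 0.013 -0.029 0.2 -1; 0 0 0 0.013 -0.029 0.24 -1; 0 0 0 0.013 -0.029 0.27 -1; 0 0 0 0.013 -0.029 0.27 -1")

```text
time: 12.4
tool_pos: [0.4779, 0.2003, 0.1196]
tcp_rot: [3.118, -0.379, -0.002]
wrist_force: [0.0, 0.4, -4.7]
width: 0.272
```

```bash
python3 - <<'E'
from h import *
from workcell import bot, viewer
c=viewer.read_camera("side");t=viewer.read_camera("top")
s=bot.read_state();print(s["tool_pos"],s["tcp_rot"],s["wrist_force"])
pickle.dump((c,t,s),open("pics/hov2.pkl","wb"))
cv2.imwrite("pics/hov2s.png",cv2.resize(c["pixels"][135:205,195:250],None,fx=10,fy=8,interpolation=2)[:,:,::-1])
cv2.imwrite("pics/hov2t.png",cv2.resize(t["pixels"][180:235,180:240],None,fx=10,fy=10,interpolation=2)[:,:,::-1])
E
```

```text
[0.47834773 0.20047643 0.12024511] [ 3.11865620e+00 -3.78520307e-01 -1.45578769e-04] [ 0.38860306  0.34764725 -4.737417  ]
```

View pics/hov2s.png

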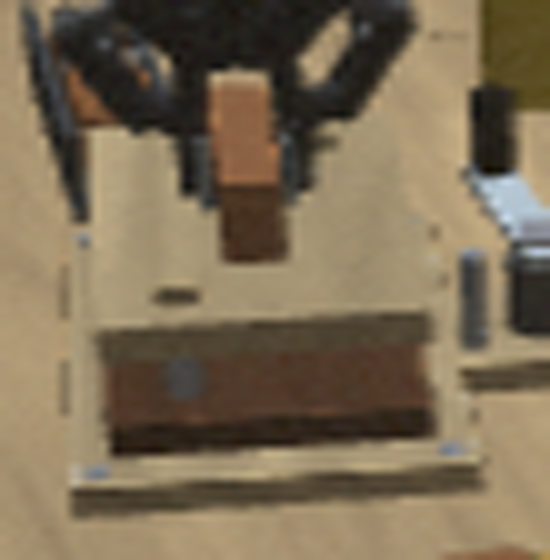

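View pics/hov2t.png

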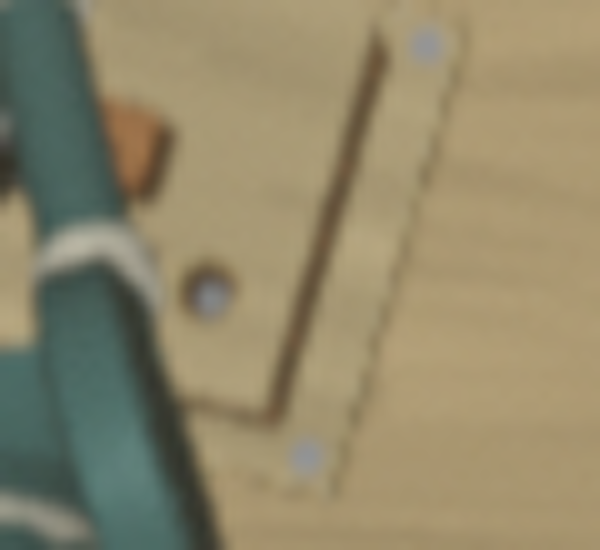

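```bash
python3 - <<'E'
from h import *
c,t,s=pickle.load(open("pics/hov2.pkl","rb"))
z=.0907
T=lambda p:un(p,10,180,180)
S=lambda p:(np.array(p,float)+.5)/[10,8]-.5+[195,135]
print("hole a top",plane(t,[T((209,290))],z)[0],"side",plane(c,[S((177,297))],z)[0])
print("pin a top",plane(t,[T((211,296))],.066)[0], "side base",plane(c,[S((184,395))],.036))
cor=plane(t,[T((270,418)),T((378,38))],z);print("edge top",cor,np.degrees(np.arctan2(*(cor[1]-cor[0])[[1,0]])))
cs=plane(c,[S((97,332)),S((432,314))],z);print("corner side",cs,np.linalg.norm(cs[1]-cs[0]),np.degrees(np.arctan2(*(cs[1]-cs[0])[[1,0]])))
cp=plane(c,[S((107,427)),S((436,406))],.036);print("panel side near",cp,np.linalg.norm(cp[1]-cp[0]),np.degrees(np.arctan2(*(cp[1]-cp[0])[[1,0]])))
cp=plane(t,[un(p,6,140,140) for p in [(472,268),(410,495)]],.036);print("panel top",cp,np.degrees(np.arctan2(*(cp[0]-cp[1])[[1,0]])))
# red-channel intensity around the hole
g=cv2.cvtColor(t["pixels"],cv2.COLOR_RGB2GRAY);print(g[203:215,195:208])
E
```

```text
hole a top [0.4320277  0.14147132 0.0907    ] side [0.43218348 0.14097892 0.0907    ]
pin a top [0.43246987 0.1434581  0.066     ] side base [[0.43110867 0.14243033 0.036     ]]
edge top [[0.39606091 0.12245395 0.0907    ]
 [0.50629572 0.09633146 0.0907    ]] -13.331543957843225
corner side [[0.398113   0.12437645 0.0907    ]
 [0.51295395 0.09391798 0.0907    ]] 0.11881145225223941 -14.854169735299168
panel side near [[0.39808086 0.1285399  0.036     ]
 [0.51469667 0.09980822 0.036     ]] 0.12010310604046101 -13.840809559522725
panel top [[0.51163317 0.09746261 0.036     ]
 [0.39729223 0.12336931 0.036     ]] -12.766201725199736
[[148 151 152 151 152 153 152 152 152 154 153 154 154]
 [137 146 150 151 152 150 152 154 154 154 153 154 154]
 [129 147 152 150 146 139 142 148 152 152 154 154 154]
 [135 149 151 139 125 110 117 130 146 151 152 152 153]
 [144 148 149 118  93  87  94 107 132 149 152 151 151]
 [148 146 140 102  84 102 107 106 123 149 155 153 154]
 [146 145 138 100  94 123 127 122 130 152 158 156 157]
 [131 143 140 111 103 125 132 131 144 155 158 157 159]
 [115 144 148 133 120 126 131 138 149 153 155 155 156]
 [106 147 154 148 142 139 142 146 152 152 153 153 153]
 [ 99 145 156 154 153 151 151 152 151 151 150 151 148]
 [ 91 137 154 156 156 156 155 154 152 153 153 152 145]]
```

```bash
python3 - <<'E'
from h import *
t=pickle.load(open("pics/top0.pkl","rb"));s=pickle.load(open("pics/side0.pkl","rb"))
print("cam top",ray(t,[(0,0)])[0],"side",ray(s,[(0,0)])[0])
def blob(c,box,thr):
    x0,y0,x1,y1=box
    b=c["pixels"].astype(float);sat=b.max(2)-b.min(2)
    w=np.clip(thr-sat[y0:y1,x0:x1],0,None);yy,xx=np.mgrid[y0:y1,x0:x1]
    print(np.round(sat[y0:y1,x0:x1]).astype(int)) 
    return (w*xx).sum()/w.sum(),(w*yy).sum()/w.sum()
ub=blob(t,(160,174,171,184),40);ua=blob(t,(196,204,207,215),40)
print(ub,ua)
for z in(.036,.045,.05,.056,.066):
    P=plane(t,[ub,ua],z)[:,:2];d=P[0]-P[1];print(z,P.tolist(),P.mean(0),np.hypot(*d),np.degrees(np.arctan2(d[1],d[0]))-65.225)
sb=blob(s,(223,155,232,167),35);sa=blob(s,(209,174,218,187),35);print(sb,sa)
for z in(.048,.05):
    P=plane(s,[sb,sa],z)[:,:2];d=P[0]-P[1];print(z,P.tolist(),P.mean(0),np.hypot(*d),np.degrees(np.arctan2(d[1],d[0]))-65.225)
E
```

```text
cam top [0.31911309 0.00390445 1.3733424 ] side [ 0.18463024 -0.92165333  0.80208945]
[[50 50 48 49 50 48 49 48 46 50 49]
 [49 49 49 49 46 45 47 47 49 48 50]
 [48 49 44 34 30 31 37 46 49 49 49]
 [49 45 33 13  9 12 22 36 46 50 51]
 [48 46 25  6  2  7 13 25 39 48 50]
 [48 48 30  9  5  8 11 20 35 46 48]
 [50 50 38 21 13 13 15 21 38 46 47]
 [48 51 48 40 29 25 23 29 43 47 46]
 [50 48 50 48 44 39 37 42 47 50 49]
 [47 47 46 47 48 47 47 48 50 52 50]]
[[48 48 45 47 47 47 46 48 49 50 48]
 [47 47 47 46 46 48 46 48 49 48 47]
 [48 47 47 47 46 46 46 47 47 45 48]
 [47 49 48 44 33 31 39 46 49 48 47]
 [46 47 44 32 14 11 21 33 45 50 48]
 [49 48 42 19  5  2 10 19 38 46 48]
 [48 45 42 21  5  3  7 15 31 44 48]
 [46 48 44 30 14  9 12 18 32 45 48]
 [48 46 46 41 28 20 22 27 40 46 48]
 [44 44 46 44 41 38 36 41 44 44 45]
 [45 45 44 45 45 44 45 45 46 43 45]]
(np.float64(164.68469860896445), np.float64(178.63523956723338)) (np.float64(201.1801652892562), np.float64(209.82314049586776))
0.036 [[0.5235027291964036, 0.258400175683694], [0.4331114954912481, 0.1449934171707756]] [0.47830711 0.2016968 ] 0.14502299130
[... 1135 characters left out ...]
6  4  1  3 36 37 36]
 [36 37 19  6  3  6 31 37 39]
 [38 35 18  4  4  8 29 36 39]
 [36 35 17  6  6  8 25 38 38]
 [35 36 16  5  4  7 24 36 40]
 [34 39 26  4  6  5 25 38 40]
 [36 33 37 13  4 14 32 38 39]
 [35 32 32 36 36 38 41 38 36]
 [35 36 35 36 38 36 39 36 39]]
(np.float64(226.772131147541), np.float64(160.91475409836065)) (np.float64(212.8162291169451), np.float64(180.53460620525058))
0.048 [[0.5223289332353617, 0.2585706260395446], [0.43276393343312575, 0.14685417814692325]] [0.47754643 0.2027124 ] 0.1431867798343105 -13.944751519855522
0.05 [[0.5214332869924758, 0.25544042985187754], [0.43210583195327523, 0.14402027690929708]] [0.47676956 0.19973035] 0.1428070191045539 -13.944751519855565
```

Both cameras now agree on the pins: midpoint (0.4767, 0.1997), yaw -13.8°, spacing 143 mm as it should be. Hole A lies about 2 mm short of pin A in y, so I correct that and look again.

Request:
move_arm(series="0 0 -0.001 -0.002 -0.006 0 -1; 0 0 -0.002 -0.004 -0.012 0.01 -1; 0 0 -0.004 -0.006 -0.018 0.02 -1; 0 0 -0.004 -0.006 -0.023 0.03 -1; 0 0 -0.004 -0.006 -0.023 0.04 -1; 0 0 -0.004 -0.006 -0.023 0.05 -1; 0 0 -0.004 -0.006 -0.023 0.05 -1; 0 0 -0.004 -0.006 -0.023 0.05 -1")

```text
time: 13.3
tool_pos: [0.4783, 0.2028, 0.1152]
tcp_rot: [3.12, -0.366, -0.0]
wrist_force: [-0.1, -0.6, -5.2]
width: 0.275
```

```bash
python3 - <<'E'
from h import *
from workcell import bot, viewer
c=viewer.read_camera("side");t=viewer.read_camera("top")
s=bot.read_state();print(s["tool_pos"],s["tcp_rot"],s["wrist_force"])
pickle.dump((c,t,s),open("pics/hov3.pkl","wb"))
o=np.hstack([cv2.resize(c["pixels"][140:205,195:250],None,fx=7,fy=7,interpolation=2),cv2.resize(t["pixels"][180:235,185:240],None,fx=7,fy=455/55,interpolation=2)])
cv2.imwrite("pics/hov3.png",o[:,:,::-1])
g=cv2.cvtColor(t["pixels"],cv2.COLOR_RGB2GRAY);print(g[203:215,195:208])
z=s["tool_pos"][2]-.0475+.018
print(z,"predicted hole px if at pin a", proj(t,[[.432,.1437,z],[.432,.1437,.05]]),"side",proj(c,[[.432,.1437,z]]))
E
```

```text
[0.47836425 0.20287028 0.1153175 ] [-3.12020855e+00  3.65540101e-01 -8.36419566e-05] [-0.74556646 -0.26778088 -5.15070101]
[[151 151 152 153 153 154 152 153 153 153 153 153 153]
 [148 151 151 151 150 150 150 152 154 154 153 155 154]
 [148 153 152 145 138 136 143 149 152 153 152 154 154]
 [149 155 148 130 108 106 116 135 149 152 153 153 153]
 [145 152 134  99  83  85  94 116 145 152 152 152 154]
 [142 145 117  83  83 102 108 116 142 154 154 155 153]
 [144 145 118  85  95 123 129 131 147 156 156 157 154]
 [140 147 130 102 102 127 135 141 151 157 157 158 155]
 [141 150 146 129 120 132 140 147 152 154 155 156 153]
 [143 154 152 148 141 143 147 149 152 151 152 154 147]
 [134 153 156 154 153 153 152 153 151 152 151 150 136]
 [121 151 156 156 155 156 155 155 154 152 153 148 125]]
0.08581750283625486 predicted hole px if at pin a [[199.8465276  208.69094077]
 [201.11902601 209.79353024]] side [[212.09386289 172.44208003]]
```

View pics/hov3.png

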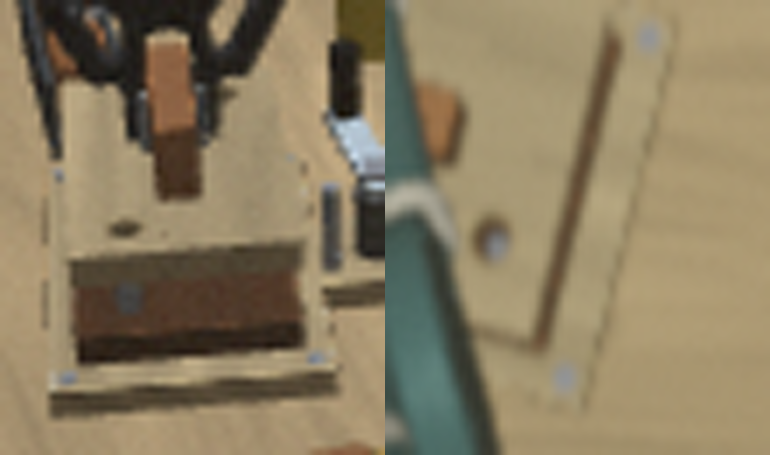

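Hole A is at about (199.8,208.5) in the top view against a predicted (199.8,208.7), and at (212.4,172.1) in the side view against (212.1,172.4). It is aligned to well under 1 mm, so I lower it over the taper.

Request:
move_arm(series="0 0 0 0 0 0.02 -1; 0 0 0 0 0 0.04 -1; 0 0 0 0 0 0.06 -1; 0 0 0 0 0 0.08 -1; 0 0 0 0 0 0.1 -1; 0 0 0 0 0 0.12 -1; 0 0 0 0 0 0.13 -1; 0 0 0 0 0 0.13 -1")

```text
time: 14.2
tool_pos: [0.4784, 0.2025, 0.1021]
tcp_rot: [3.12, -0.366, -0.0]
wrist_force: [0.7, -1.4, -5.1]
width: 0.277
```

```bash
python3 - <<'E'
from h import *
from workcell import bot, viewer
c=viewer.read_camera("side");t=viewer.read_camera("top")
s=bot.read_state();print(s["tool_pos"],s["tcp_rot"],s["wrist_force"],s["torque"])
o=np.hstack([cv2.resize(c["pixels"][140:205,195:250],None,fx=7,fy=7,interpolation=2),cv2.resize(t["pixels"][180:235,185:240],None,fx=7,fy=455/55,interpolation=2)])
cv2.imwrite("pics/low1.png",o[:,:,::-1])
E
```

```text
[0.47833384 0.20258188 0.10215476] [ 3.11979447e+00 -3.65499075e-01 -1.23152135e-05] [ 1.56226033 -2.55440924 -5.37976872] [-0.46784019 -0.15882397 -0.10281343]
```

View pics/low1.png

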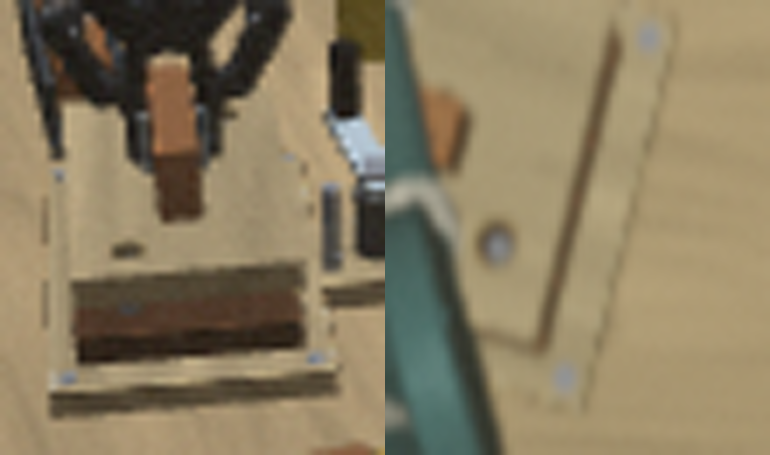

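The pins are in the holes, with light side forces only. I continue down.

Request:
move_arm(series="0 0 0 0.003 0.003 0.02 -1; 0 0 0 0.003 0.003 0.04 -1; 0 0 0 0.003 0.003 0.06 -1; 0 0 0 0.003 0.003 0.08 -1; 0 0 0 0.003 0.003 0.1 -1; 0 0 0 0.003 0.003 0.12 -1; 0 0 0 0.003 0.003 0.14 -1; 0 0 0 0.003 0.003 0.155 -1")

```text
time: 15.1
tool_pos: [0.4784, 0.2024, 0.0865]
tcp_rot: [3.12, -0.365, -0.0]
wrist_force: [-0.2, -3.4, -2.7]
width: 0.273
```

Request:
move_arm(series="0 0 0 0 0 0.008 -1; 0 0 0 0 0 0.016 -1; 0 0 0 0 0 0.022 -1; 0 0 0 0 0 0.028 -1; 0 0 0 0 0 0.032 -1; 0 0 0 0 0 0.034 -1; 0 0 0 0 0 0.034 -1; 0 0 0 0 0 0.034 -1")

```text
time: 15.9
tool_pos: [0.4785, 0.2024, 0.0838]
tcp_rot: [3.12, -0.365, -0.0]
wrist_force: [-4.0, -4.8, 1.2]
width: 0.271
```

```bash
python3 - <<'E'
from h import *
from workcell import bot, viewer
c=viewer.read_camera("side");t=viewer.read_camera("top")
s=bot.read_state();print(s["tool_pos"],s["tcp_rot"],s["wrist_force"],s["torque"])
o=np.hstack([cv2.resize(c["pixels"][140:205,195:250],None,fx=7,fy=7,interpolation=2),cv2.resize(t["pixels"][180:235,185:240],None,fx=7,fy=455/55,interpolation=2)])
cv2.imwrite("pics/low2.png",o[:,:,::-1])
E
```

```text
[0.4785179  0.20240248 0.08378615] [ 3.12003911e+00 -3.65385997e-01 -1.65414640e-04] [-2.40988223 -4.52710801  1.39072208] [-0.6998923   0.31460382 -0.07410258]
```

View pics/low2.png

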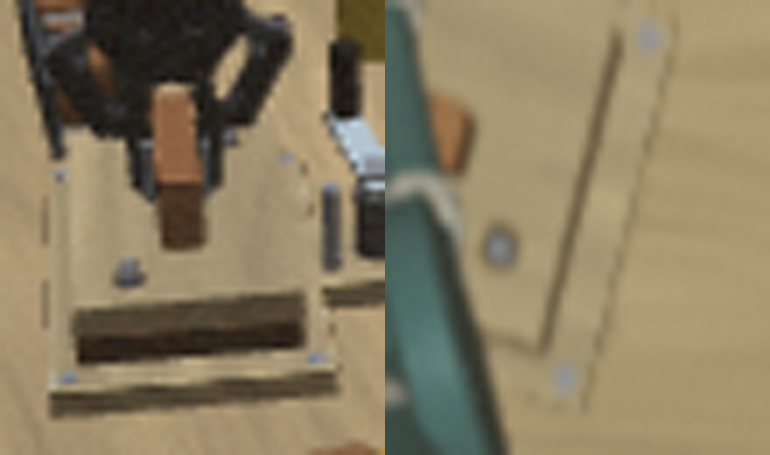

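Request:
move_arm(series="0 0 0 -0.001 0.005 0.003 -1; 0 0 0 -0.001 0.005 0.006 -1; 0 0 0 -0.001 0.005 0.009 -1; 0 0 0 -0.001 0.005 0.012 -1; 0 0 0 -0.001 0.005 0.014 -1; 0 0 0 -0.001 0.005 0.016 -1; 0 0 0 -0.001 0.005 0.016 -1; 0 0 0 -0.001 0.005 0.016 -1")

```text
time: 16.8
tool_pos: [0.4785, 0.2024, 0.0838]
tcp_rot: [-3.12, 0.366, -0.0]
wrist_force: [-7.7, -5.3, 13.1]
width: 0.272
```

The template is seated: z is stopped at 0.0838 with 13 N, which puts the underside at 36 mm. I release and rise.

Request:
move_arm(series="0 0 0 0 -0.003 -0.012 -1; 0 0 0 0 -0.003 -0.014 0.1; 0 0 0 0 -0.003 -0.014 0.1; 0 0 0 0 -0.003 -0.014 0.1; 0 0 0 0 -0.003 -0.014 0.1; 0 0 0 0 -0.003 -0.014 0.1; 0 0 0 0 -0.003 -0.05 0.1; 0 0 0 0 -0.003 -0.1 0.1")

```text
time: 17.6
tool_pos: [0.4781, 0.2023, 0.0918]
tcp_rot: [3.12, -0.365, -0.001]
wrist_force: [0.1, -0.7, -0.1]
width: 0.548
```

Request:
move_arm(series="0 0 0 0 0 -0.1 0.1; 0 0 0 0 0 -0.2 0.1; 0 0 0 0 0 -0.3 0.1; 0 0 0 0 0 -0.45 0.1; 0 0 0 0 0 -0.6 0.1; 0 0 0 0 0 -0.75 0.1; 0 0 0 0 0 -0.9 0.1; 0 0 0 0 0 -1 0.1")

```text
time: 18.4
tool_pos: [0.4791, 0.2026, 0.194]
tcp_rot: [-3.119, 0.365, -0.003]
wrist_force: [0.0, -0.8, -0.2]
width: 0.549
```

```bash
python3 - <<'E'
from h import *
from workcell import bot, viewer
c=viewer.read_camera("side");t=viewer.read_camera("top")
s=bot.read_state();print(s["tool_pos"],s["tcp_rot"],s["wrist_force"],s["q"])
pickle.dump((c,t,s),open("pics/rel.pkl","wb"))
o=np.hstack([cv2.resize(c["pixels"][140:205,195:260],None,fx=6,fy=7,interpolation=2),cv2.resize(t["pixels"][140:235,140:235],None,fx=4,fy=455/95,interpolation=2)])
cv2.imwrite("pics/rel.png",o[:,:,::-1])
E
```

```text
[0.47971113 0.20280711 0.19414677] [-3.11848854  0.36522792 -0.00558678] [-0.4838791  -0.55714948 -0.49194542] [ 3.52161863e-01  1.55250812e-02  1.99812759e+00 -1.71117736e-05
  1.12395885e+00  5.85340944e-01]
```

View pics/rel.png

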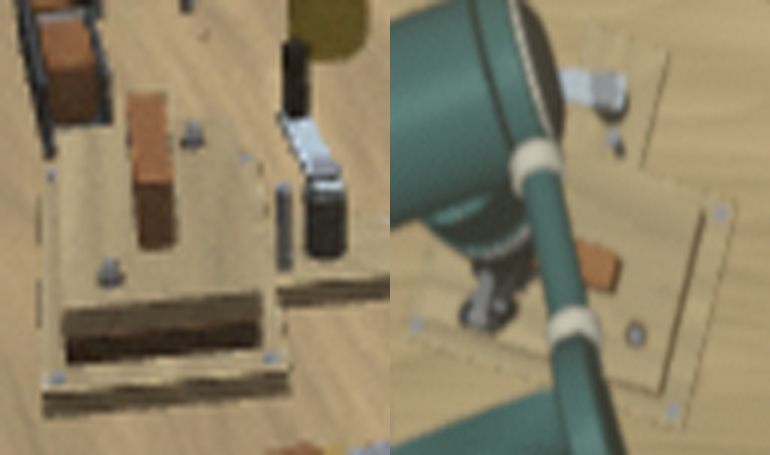

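Released, the template lies flush with both pins showing through, at (110,272) and (192,135) in the side crop. Next I measure the peg.

```bash
python3 - <<'E'
from h import *
t=pickle.load(open("pics/top0.pkl","rb"));c,t2,s=pickle.load(open("pics/rel.pkl","rb"))
def blob(c,box,thr):
    x0,y0,x1,y1=box
    g=c["pixels"].astype(float).max(2);w=np.clip(thr-g[y0:y1,x0:x1],0,None);yy,xx=np.mgrid[y0:y1,x0:x1]
    print(np.round(g[y0:y1,x0:x1]).astype(int))
    return (w*xx).sum()/w.sum(),(w*yy).sum()/w.sum()
ut=blob(t,(164,147,176,162),90);us=blob(c,(238,141,250,163),60)
print(ut,us)
print("top z90",plane(t,[ut],.090),"side z90",plane(c,[us],.0895),two(t,[ut],c,[us]))
sd=np.array([.4767,.1997]);a=np.radians(-13.8);pv=sd+.11*np.array([np.cos(a),np.sin(a)]);print(pv)
for p in (plane(t,[ut],.09)[0,:2],plane(c,[us],.09)[0,:2]):
    d=p-pv;print(np.hypot(*d),np.degrees(np.arctan2(d[1],d[0])))
print(s["tool_pos"])
E
```

```text
[[180 180 179 178 178 178 177 177 176 175 174 174]
 [180 180 179 178 176 176 177 177 175 175 174 174]
 [180 181 179 173 165 165 172 174 175 175 173 174]
 [182 181 174 152 135 133 147 158 173 177 177 176]
 [185 178 152 115  92  91 102 129 162 177 179 179]
 [184 174 125  82  76  78  82  99 139 170 174 180]
 [182 170 118  77  78  81  82  83 109 149 166 177]
 [181 172 128  90  79  84  82  74  78 117 158 182]
 [181 176 154 118  87  77  73  66  66  90 145 182]
 [182 182 173 151 112  80  68  65  65  93 149 182]
 [182 183 180 167 149 118  84  71  78 118 168 185]
 [181 181 180 171 170 153 120  95 107 150 178 185]
 [179 178 178 173 168 161 140 122 129 154 165 169]
 [175 176 177 175 170 168 160 154 157 163 164 167]
 [175 175 175 175 175 174 173 175 174 175 176 177]]
[[171 166 168 169 159  82  84  87  88  90  92  94]
 [173 169 171 168 160  85  84  85  86  89  88  94]
 [177 172 169 170 161  98  86  90  90  89  90  88]
 [180 175 169 169 159  96  86  87  89  89  89  89]
 [179 183 178 168 163  77  65  77  86  90  90  88]
 [182 179 180 163  60  49  46  52  65  87  91  92]
 [178 182 178 168  36  42  3
[... 524 characters left out ...]
189 182]
 [177 180 184 177 111 201 206 209 210 199 189 185]
 [174 177 185 182 127 149 209 208 204 205 185 188]
 [178 175 178 188 182 144 219 208 207 210 198 181]
 [179 172 180 187 183 129 149 212 206 207 207 200]
 [184 177 173 182 192 183 142 218 202 178 177 173]]
(np.float64(170.12790697674419), np.float64(154.64825581395348)) (np.float64(243.68627450980392), np.float64(150.85294117647058))
top z90 [[0.58612378 0.2364666  0.09      ]] side z90 [[0.58849437 0.24061389 0.0895    ]] (array([0.58622925, 0.23590928, 0.09237771]), np.float64(0.0012108474272246072))
[0.58352477 0.17346132]
0.06305886574053936 87.63785082467041
0.0665023652213307 85.95918865023434
[0.47971113 0.20280711 0.19414677]
```

Request:
move_arm(series="0 0 -0.011 0.08 -0.05 0 0; 0 0 -0.022 0.2 -0.125 0 0; 0 0 -0.034 0.35 -0.22 0 0; 0 0 -0.046 0.5 -0.31 0 0; 0 0 -0.058 0.65 -0.4 0 0; 0 0 -0.07 0.8 -0.5 0 0; 0 0 -0.08 0.92 -0.57 0 0; 0 0 -0.086 0.977 -0.605 0 0")

```text
time: 19.3
tool_pos: [0.589, 0.239, 0.1902]
tcp_rot: [3.14, -0.081, -0.002]
wrist_force: [-0.3, -0.6, -0.3]
width: 0.498
```

```bash
python3 - <<'E'
from h import *
from workcell import bot, viewer
c=viewer.read_camera("side");t=viewer.read_camera("top")
s=bot.read_state();print(s["tool_pos"],s["tcp_rot"],s["wrist_force"])
o=np.hstack([cv2.resize(c["pixels"][110:190,200:280],None,fx=5,fy=5,interpolation=2),cv2.resize(t["pixels"][130:210,140:220],None,fx=4.5,fy=5,interpolation=2)])
cv2.imwrite("pics/peg1.png",o[:,:,::-1])
p=[[.587,.238,.067],[.587,.238,.112]]
print(proj(c,p),proj(c,[s["tool_pos"]]),proj(c,[s["tool_pos"]-[0,0,.022]]))
E
```

```text
[0.58827028 0.23879444 0.19051391] [ 3.13998176e+00 -8.28319423e-02 -2.06969769e-03] [-0.05351528  0.0237537   0.05591512]
[[243.68172954 156.16607289]
 [243.4259334  146.21457738]] [[243.20457572 127.8090923 ]] [[243.33590256 133.04232441]]
```

View pics/peg1.png

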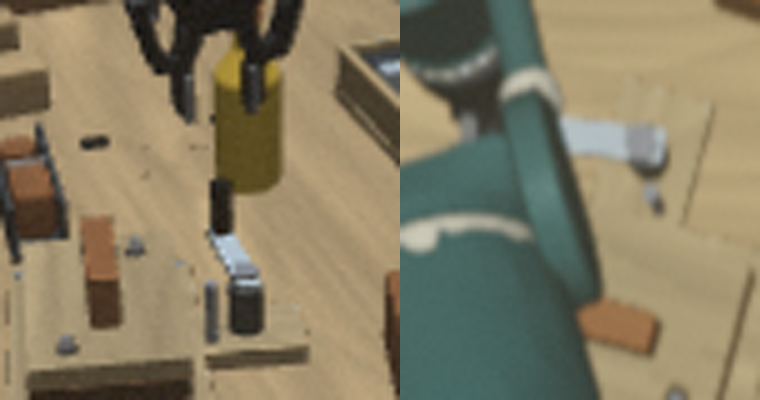

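The fingers, at (185,110) and (252,100) in the side crop, straddle the peg's column at x≈221. I lower round the peg.

Request:
move_arm(series="0 0 0 0 0 0.12 0; 0 0 0 0 0 0.24 0; 0 0 0 0 0 0.36 0; 0 0 0 0 0 0.48 0; 0 0 0 0 0 0.6 0; 0 0 0 0 0 0.72 0; 0 0 0 0 0 0.84 0; 0 0 0 0 0 0.92 0")

```text
time: 20.2
tool_pos: [0.5869, 0.2384, 0.0982]
tcp_rot: [3.14, -0.083, -0.002]
wrist_force: [0.3, 1.1, 1.3]
width: 0.5
```

```bash
python3 - <<'E'
from h import *
from workcell import bot, viewer
c=viewer.read_camera("side")
s=bot.read_state();print(s["tool_pos"],s["tcp_rot"],s["wrist_force"])
cv2.imwrite("pics/peg2.png",cv2.resize(c["pixels"][110:190,200:280],None,fx=7,fy=7,interpolation=2)[:,:,::-1])
E
```

```text
[0.5861756  0.23813314 0.0970206 ] [ 3.13927864 -0.0834365  -0.00480136] [-0.43583558 -0.35781175 -1.76152366]
```

View pics/peg2.png

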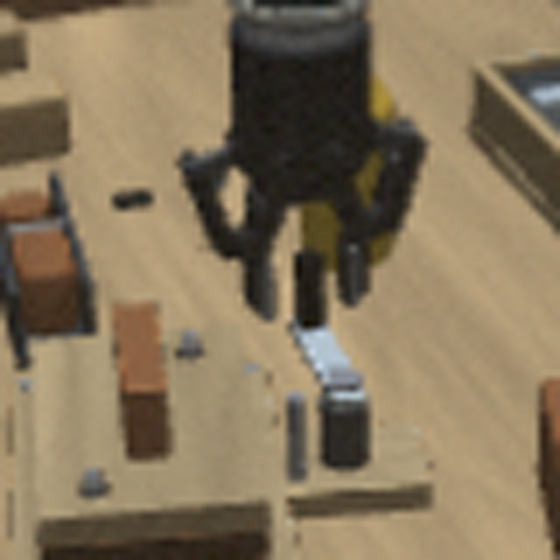

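Request:
move_arm(series="0 0 0 0 0 -0.02 -0.1; 0 0 0 0 0 -0.02 -0.2; 0 0 0 0 0 -0.02 -0.3; 0 0 0 0 0 -0.02 -0.35; 0 0 0 0 0 -0.02 -0.35; 0 0 0 0 0 -0.02 -0.35; 0 0 0 0 0 -0.02 -0.35; 0 0 0 0 0 -0.02 -0.35", squeeze=20)

```text
time: 21.05
tool_pos: [0.5874, 0.2386, 0.1018]
tcp_rot: [3.14, -0.083, -0.0]
wrist_force: [0.2, -0.2, 0.1]
width: 0.327
```

```bash
cat > arc.py <<'E'
import numpy as np,sys
from workcell import bot
from scipy.spatial.transform import Rotation as Ro
# arc of TCP about the pivot: from alpha a0 to a1 (deg), 8 rows, in the tool's axes and the call's units
a0,a1=map(float,sys.argv[1:3])
s=bot.read_state();R=Ro.from_rotvec(s["tcp_rot"]).as_matrix();p=s["tool_pos"]
th=np.degrees(np.arctan2(R[1,0],R[0,0]));print("now",p,"yaw",th,s["wrist_force"],s["width"])
pv=np.array([.584,.174]);print("alpha now",np.degrees(np.arctan2(*(p[:2]-pv)[::-1])),"r",np.hypot(*(p[:2]-pv)))
for k in range(1,9):
    a=np.radians(a0+(a1-a0)*k/8)
    d=np.r_[pv+.065*np.array([np.cos(a),np.sin(a)])-p[:2],0]
    l=R.T@d; turn=-(np.degrees(a)-90-th)/120
    print(k,round(turn,3),(l*10).round(3))
E
python3 arc.py 87 130
```

```text
now [0.58741564 0.238603   0.10178577] yaw -3.0400819713852547 [ 0.19531    -0.21202512  0.10722687] 0.3272523351228539
alpha now 86.97351698006054 r 0.06469323375282304
1 -0.045 [-0.061 -0.     0.   ]
2 -0.09 [-0.122  0.008  0.   ]
3 -0.135 [-0.181  0.023  0.   ]
4 -0.18 [-0.238  0.042  0.   ]
5 -0.224 [-0.294  0.067  0.   ]
6 -0.269 [-0.347  0.097  0.   ]
7 -0.314 [-0.397  0.132  0.   ]
8 -0.359 [-0.443  0.172  0.   ]
```

Request:
move_arm(series="0 0 -0.045 -0.061 0 0 -0.35; 0 0 -0.09 -0.122 0.008 0 -0.35; 0 0 -0.135 -0.181 0.023 0 -0.35; 0 0 -0.18 -0.238 0.042 0 -0.35; 0 0 -0.224 -0.294 0.067 0 -0.35; 0 0 -0.269 -0.347 0.097 0 -0.35; 0 0 -0.314 -0.397 0.132 0 -0.35; 0 0 -0.359 -0.443 0.172 0 -0.35")

```text
time: 21.85
tool_pos: [0.5426, 0.224, 0.102]
tcp_rot: [-2.949, -1.081, -0.002]
wrist_force: [1.9, 0.8, -1.1]
width: 0.326
```

```bash
python3 arc.py 130 164; python3 - <<'E'
from h import *
from workcell import bot, viewer
c=viewer.read_camera("side")
cv2.imwrite("pics/peg3.png",cv2.resize(c["pixels"][110:190,200:280],None,fx=7,fy=7,interpolation=2)[:,:,::-1])
E
```

```text
now [0.5425935  0.22401619 0.10198814] yaw 40.26128215193783 [ 1.93304923  0.77954189 -1.13262988] 0.3256855655920312
alpha now 129.6200601892579 r 0.0649316379149255
1 -0.033 [-0.052  0.001 -0.   ]
2 -0.069 [-0.1    0.006 -0.   ]
3 -0.104 [-0.148  0.015 -0.   ]
4 -0.139 [-0.194  0.027 -0.   ]
5 -0.175 [-0.24   0.042 -0.   ]
6 -0.21 [-0.284  0.061 -0.   ]
7 -0.246 [-0.327  0.083 -0.   ]
8 -0.281 [-0.368  0.109 -0.   ]
```

View pics/peg3.png

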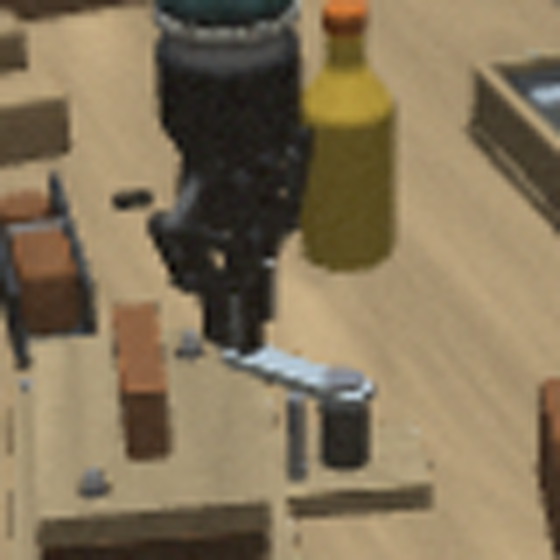

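The arm is swinging and is now over the template, with its bar from (230,350) to (350,380). I continue along the arc.

Request:
move_arm(series="0 0 -0.033 -0.052 0.001 0 -0.35; 0 0 -0.069 -0.1 0.006 0 -0.35; 0 0 -0.104 -0.148 0.015 0 -0.35; 0 0 -0.139 -0.194 0.027 0 -0.35; 0 0 -0.175 -0.24 0.042 0 -0.35; 0 0 -0.21 -0.284 0.061 0 -0.35; 0 0 -0.246 -0.327 0.083 0 -0.35; 0 0 -0.281 -0.368 0.109 0 -0.35")

```text
time: 22.7
tool_pos: [0.5214, 0.1921, 0.102]
tcp_rot: [-2.512, -1.887, -0.002]
wrist_force: [0.4, 1.9, -0.2]
width: 0.325
```

```bash
python3 arc.py 164 173
```

```text
now [0.52137942 0.19209738 0.10199981] yaw 73.8233482139757 [ 0.42434284  1.87489219 -0.22155149] 0.3253602644722671
alpha now 163.88068174776868 r 0.06518321628513828
1 -0.011 [-0.014  0.002 -0.   ]
2 -0.02 [-0.027  0.002 -0.   ]
3 -0.03 [-0.04   0.003 -0.   ]
4 -0.039 [-0.052  0.004 -0.   ]
5 -0.048 [-0.065  0.005 -0.   ]
6 -0.058 [-0.078  0.007 -0.   ]
7 -0.067 [-0.09   0.008 -0.   ]
8 -0.076 [-0.103  0.01  -0.   ]
```

Request:
move_arm(series="0 0 -0.006 -0.01 0.001 0 -0.35; 0 0 -0.012 -0.018 0.002 0 -0.35; 0 0 -0.018 -0.026 0.002 0 -0.35; 0 0 -0.024 -0.034 0.003 0 -0.35; 0 0 -0.03 -0.042 0.004 0 -0.35; 0 0 -0.036 -0.05 0.004 0 -0.35; 0 0 -0.042 -0.058 0.005 0 -0.35; 0 0 -0.048 -0.065 0.005 0 -0.35")

```text
time: 23.5
tool_pos: [0.5199, 0.1853, 0.1018]
tcp_rot: [2.414, 2.01, 0.0]
wrist_force: [-0.5, 1.5, 0.9]
width: 0.319
```

Request:
move_arm(series="0 0 -0.003 -0.004 0 0 -0.35; 0 0 -0.006 -0.008 0 0 -0.35; 0 0 -0.009 -0.012 0.001 0 -0.35; 0 0 -0.012 -0.016 0.001 0 -0.35; 0 0 -0.014 -0.02 0.001 0 -0.35; 0 0 -0.014 -0.022 0.001 0 -0.35; 0 0 -0.014 -0.024 0.001 0 -0.35; 0 0 -0.014 -0.024 0.001 0 -0.35")

```text
time: 24.3
tool_pos: [0.5198, 0.1839, 0.1018]
tcp_rot: [-2.385, -2.044, -0.003]
wrist_force: [0.7, 6.4, -0.9]
width: 0.327
```

```bash
python3 arc.py 170 173|head -2; python3 - <<'E'
from h import *
from workcell import bot, viewer
c=viewer.read_camera("side")
cv2.imwrite("pics/peg4.png",cv2.resize(c["pixels"][110:190,200:280],None,fx=7,fy=7,interpolation=2)[:,:,::-1])
E
```

```text
now [0.51976783 0.18388397 0.10182167] yaw 81.18525704673412 [ 0.71841591  6.38006553 -0.93774525] 0.32742398438514053
alpha now 171.2520058980384 r 0.06498818938427119
```

View pics/peg4.png

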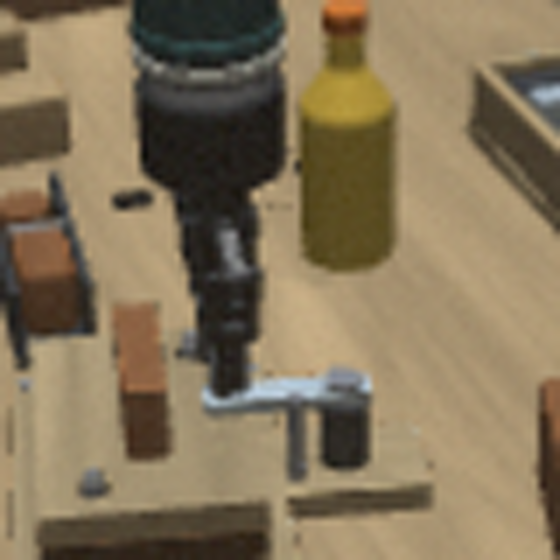

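The bar now lies beside the stop pin, at (297,410), and the side force has begun to rise. A slightly firmer push will confirm the stop.

Request:
move_arm(series="0 0 0 -0.004 0 0 -0.35; 0 0 0 -0.008 0 0 -0.35; 0 0 0 -0.012 0 0 -0.35; 0 0 0 -0.016 0 0 -0.35; 0 0 0 -0.02 0 0 -0.35; 0 0 0 -0.02 0 0 -0.35; 0 0 0 -0.02 0 0 -0.35; 0 0 0 -0.02 0 0 -0.35")

```text
time: 25.15
tool_pos: [0.5197, 0.1837, 0.1019]
tcp_rot: [-2.384, -2.042, -0.007]
wrist_force: [1.4, 12.6, -4.0]
width: 0.327
```

The arm is on its stop: 12.6 N and no further motion. I back off to centre, open and lift clear.

Request:
move_arm(series="0 0 0 0.01 0 0 -0.35; 0 0 0 0.02 0 0 -0.35; 0 0 0 0.035 0 0 -0.3; 0 0 0 0.045 0 0 -0.2; 0 0 0 0.055 0 0 -0.1; 0 0 0 0.06 0 0 0; 0 0 0 0.06 0 -0.02 0; 0 0 0 0.06 0 -0.05 0")

```text
time: 25.95
tool_pos: [0.5198, 0.1868, 0.1067]
tcp_rot: [-2.385, -2.044, 0.001]
wrist_force: [0.2, -0.4, -0.6]
width: 0.501
```

Request:
move_arm(series="0 0 0 0 0 -0.1 0; 0 0 0 0 0 -0.2 0; 0 0 0 0 0 -0.3 0; 0 0 0 0 0 -0.45 0; 0 0 0 0 0 -0.6 0; 0 0 0 0 0 -0.75 0; 0 0 0 0 0 -0.9 0; 0 0 0 0 0 -1 0")

```text
time: 26.75
tool_pos: [0.5208, 0.1872, 0.2091]
tcp_rot: [2.385, 2.044, 0.003]
wrist_force: [0.1, 0.1, 1.2]
width: 0.497
```

Request:
move_arm(series="0 0 0 0.1 0 -0.1 0; 0 0 0 0.2 0 -0.2 0; 0 0 0 0.3 0.1 -0.3 0; 0 0 0 0.45 0.2 -0.4 0; 0 0 0 0.6 0.3 -0.5 0; 0 0 0 0.75 0.3 -0.6 0; 0 0 0 0.9 0.3 -0.7 0; 0 0 0 1 0.3 -0.8 0")

```text
time: 27.55
tool_pos: [0.5646, 0.283, 0.2871]
tcp_rot: [-2.384, -2.045, 0.001]
wrist_force: [-0.2, -0.8, -0.5]
width: 0.501
```

```bash
python3 - <<'E'
from h import *
from workcell import bot, viewer
c=viewer.read_camera("side");t=viewer.read_camera("top")
s=bot.read_state();print(s["tool_pos"],s["wrist_force"])
pickle.dump((c,t,s),open("pics/fin.pkl","wb"))
o=np.hstack([cv2.resize(c["pixels"][135:205,195:265],None,fx=6,fy=6,interpolation=2),cv2.resize(t["pixels"][140:235,140:235],None,fx=4,fy=420/95,interpolation=2)])
cv2.imwrite("pics/fin.png",o[:,:,::-1])
cv2.imwrite("pics/fin_all.png",c["pixels"][:,:,::-1])
E
```

```text
[0.56547616 0.2832863  0.28867158] [-0.44785158 -0.6504535  -0.30645248]
```

View pics/fin.png

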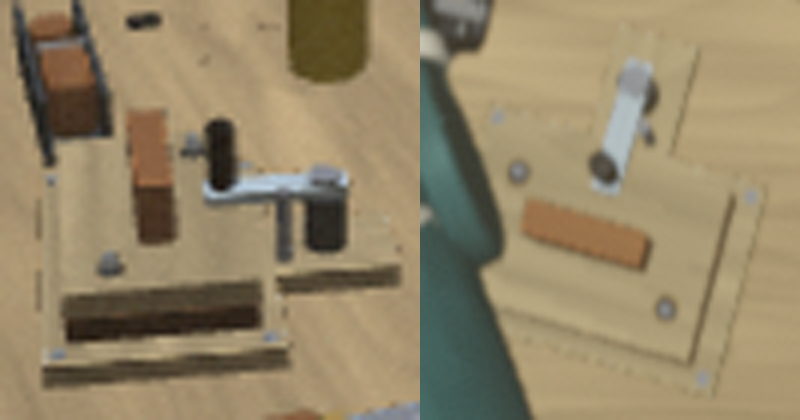

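View pics/fin_all.png

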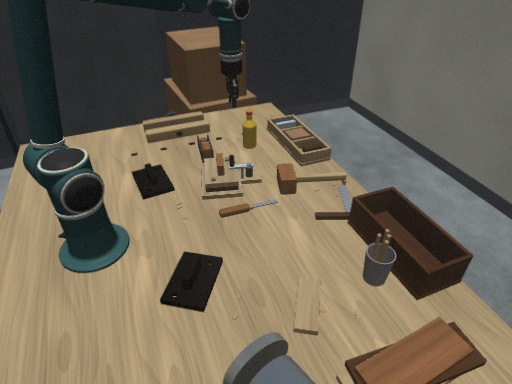

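```bash
python3 - <<'E'
from h import *
c,t,s=pickle.load(open("pics/fin.pkl","rb"))
g=t["pixels"].astype(float).max(2)[170:184,178:194];w=np.clip(95-g,0,None);yy,xx=np.mgrid[170:184,178:194]
u=((w*xx).sum()/w.sum(),(w*yy).sum()/w.sum());p=plane(t,[u],.09)[0,:2]
d=p-np.array([.5835,.1735]);al=np.degrees(np.arctan2(d[1],d[0]));print(u,p,np.hypot(*d),"joint",np.radians(166.2-al))
# arm silver bar direction in top view
h=cv2.cvtColor(t["pixels"],cv2.COLOR_RGB2HSV);m=np.zeros(h.shape[:2],np.uint8);m[150:186,178:202]=cv2.inRange(h[150:186,178:202],(80,8,150),(130,90,255))
ys,xs=np.nonzero(m);P=plane(t,np.c_[xs,ys],.067)[:,:2]*1000;v=cv2.fitLine(P.astype(np.float32),cv2.DIST_HUBER,0,.01,.01).ravel();print(len(xs),v,np.degrees(np.arctan2(v[1],v[0])))
bm=mask(t,(5,100,90),(15,255,255),(160,182,196,204));print("batten",rect(t,bm,.1))
E
```

```text
(np.float64(185.83190883190883), np.float64(178.10256410256412)) [0.51876996 0.18764617] 0.0662577754485093 joint -0.025697140065516235
109 [ 9.8615807e-01 -1.6580784e-01  5.5383441e+02  1.7880481e+02] -9.544166
batten ((474.8497314453125, 198.4803009033203), (88.20222473144531, 22.006732940673828), 76.44347381591797)
```

```bash
python3 -c "
from workcell import bot
print(bot.finish_job())"
```

```text
the job is handed in; nothing more can be done
None
```

I gripped the plywood template by its batten, carried it to the jig and lowered it over both pins. It stopped at the flush height, with the underside at about 36 mm, and pushing down with 13 N moved it no further; then I released it. I swung the hold-down arm over it by its peg until it stopped: 12.6 N on the peg and no further movement. I then lifted clear and handed the job in at about 27.7 s.

**Last checks:**
- **Template:** Both pins show through their holes. The batten is at (0.475, 0.198) against the panel centre I measured at (0.477, 0.200), and its direction is within about 0.3° of the jig's.
- **Hold-down arm:** The peg's position gives a joint angle of about -0.03 rad, which is zero within the measuring error.
- **Other things on the bench:** In the last side view the tools, the bystanders and the black look-alikes look to be where they were. I checked this by eye only.

**Checks that disagreed:**
- **Bar direction:** A line fitted to the bar's few pixels came out about 4° off the jig's axis. I trust the peg position and the force at the stop more.
- **Calibration:** The two cameras and the robot differed by 2 to 4 mm. I lined up hole A with its pin using views from the same camera before lowering.

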